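Latch the transit case for dispatch

ROBOT

A 7-joint arm with a two-finger parallel gripper is mounted at the origin on the work surface. World frame = base frame: x ahead of the robot, y to its left, z up, the work surface at z = 0. Lengths are in m, angles in rad, forces in N, time in s.
With the tool pointing down it reaches from about 0.4 to 0.925 m from the base axis. Payload 4.1 kg.
Tool frame: the origin (TCP) lies on the centre line of the jaws, within the pads' length; the fingertips stand 8 mm ahead of it and the grasp point (between the pads) lies 11 mm behind it; z points along the fingers, x is the direction in which the jaws open and shut, and the axes are right-handed (so a half turn about z gives the same grasp; the last joint's range is limited). The gripper opens to 85 mm and grips with 20 to 120 N. Pads are 22 mm wide; open, the fingers measure 114 mm over their backs; the gripper's body (76 mm by 85 mm) begins 54 mm behind the grasp point. The pads swing forward as they close: fully open they stand 13 mm farther back than shut.
Start: joints at [-1.385, 0.398, 0.045, 1.537, -0.019, 1.207, -0.051], TCP at [0.183, 0.624, 0.239] pointing down, gripper open.
Joint ranges: [-2.82, 2.82], [-0.49, 2.23], [-1.37, 1.46], [0, 2.46], [-1.36, 4.5], [0.23, 2], [-2.94, 2.94]. Speed limits (rad/s): [2.57, 2.57, 3.14, 3.14, 3.14, 3.14, 3.14].

INTERFACE

Orientations are given as a rotation vector (axis times angle).
In Python, from rig import arm, get_image gives the robot as it stands. The module is installed in compiled form; this text tells all that it offers.
- The arm moves only by the tool move_arm, never from a script. Its argument "motion" is a list that holds one entry, the list of rows, each a list of 7 numbers: the turn, a rotation vector about the tool's x, y, z as a fraction of full scale, then the shift along the tool's x, y, z as a fraction of full scale, then the opening, from 0 (shut) to 1 (fully open). A call has 1 to 20 rows; each row shifts and turns the commanded pose from where the row before left it, along the tool's axes as they then stand; what a row does not reach is not made up. Full scale, the value 1, is 0.1 m for a shift and 360 degrees for a turn. A row lasts 1/8 s, in which the tool goes at most 62.5 mm and 10.7 degrees, less where a joint would pass 70% of its speed; a pose out of reach is approached as far as the arm can. A call with a number of a shift or a turn outside -1 to 1 is refused whole. A call with a gripper value outside its range is refused whole. The fingers move at their own pace and stop on an object; the grip force is fixed at half the most. Time passes only in rows, so rows that do not move let the fingers close. It gives the time, the measured TCP pose, the force and the opening at its end, in the units of the state.
- arm.read_state(): the state, without advancing time (a new reading comes with each control period).
- get_image(name): name is "side" or "top"; returns a dict with "image" (420x560x3 uint8, red, green, blue), "fx", "fy", "cx", "cy" (pixels), "k1" (the pictures are not rectified: a ray, as slopes to the right and down, at radius r is drawn at 1 + k1 r^2 times it, then the intrinsics apply), "view" (4x4, takes a point from world to camera coordinates). Camera axes: x right, y down, z forward; pixel columns grow to the right and rows downward; lengths in m; the calibration is good to about 2 mm. A picture is of the moment at which its call begins. There is no depth.
- arm.sign_off(): hands the job in, once; it reports no verdict.
The state is a dict: "t": time; "qpos": joint angles; "joint_velocities": joint speeds; "joint_efforts": joint torques, N m; "eef_pos": TCP position; "orientation": TCP orientation; "force": force on the tool from outside, world axes, zero at the start; "moment": the same for the moment, N m; "gripper_width": finger opening in m.
Only numpy, scipy, OpenCV 4.12 (cv2) and the standard library are available. Lean on these libraries where they do the work, as an engineer would, in place of code of your own. Each camera call takes 0.05 s, during which the arm holds its last target.

TASK

Close the one open draw latch on top of the black transit case: bring the crossbar of its loop down beyond the keeper's hook and draw it back under the lip until you feel it bear on the hook's post with a steady pull of about 10 N (between 7 and 15 N) before you let go of it. Then swing the lever back and press it down until it snaps over centre and stays shut by itself, the loop tight. Don't force the lever or the keeper, and leave the loose things around where they are.

Things in the scene. Friction and masses are not known exactly. Their poses are not given: they have to be found in the camera images.
- case: Black hard transit case, 190 x 460 x 170 mm (x, y, z), fixed; origin: centre of underside, z up, x across the seam (at x = 0) from the lever's half to the keeper's half, y along it. Open latch at y = +130 mm; the like latch at y = -130 mm is already shut and rigid; a carrying handle lies flat between, y -61 to +61 mm, up to 16 mm above the top face.
- pivot (a point): Axis of the open latch's lever, which runs along the case's y: at x = -22, y = +130 mm in the case, 26 mm above the top face (196 mm above the table). Axes as the case's.
- lever (a joint): Lever angle (rad): 0 = upright, positive = swung to the case's -x side; range -0.7 to 1.815 (fully down, 14 degrees below level). Friction 0.024 N m: stays where left. Centre is at about 1.57: before it the stretched loop pushes the lever back up, beyond it pulls it shut. Pressing it 50 mm from the pivot takes up to about 12 N.
- handle: The lever itself: a flat steel bar 26 mm wide (y) and 8 mm thick (x), reaching 75 mm from the pivot. Origin on the pivot axis; its z runs along the lever to its free end.
- handle_tip (a point): Middle of the lever's free end, 75 mm from the pivot.
- link (a joint): Angle of the loop on the lever (rad). The loop hangs on a pin through the lever 24 mm from the pivot and swings in the same plane. 0 = at right angles to the lever, towards the keeper; positive = turned towards the lever's free end. Angle of the loop above level, towards case +x = lever + link. Friction 0.013 N m: stays where left.
- stretch (a joint): How far the sprung loop is drawn out (m): 0 = unloaded; it begins to give at 18 N and then takes 3 N per mm, at most 20 mm. Unloaded, the bar is 73 mm from the loop's pin.
- bar: Round steel crossbar at the loop's free end, 10 mm thick, 56 mm long along the case's y. Its ends stand 6 mm proud of the loop's side arms (44 mm over the outside): it can be pinched endwise, across the 56 mm, and turns in the fingers. The lever passes between the arms. Origin: middle of the bar.
- bar_mid (a point): Middle of the crossbar.
- keeper: Steel keeper, 26 mm wide (y), passes between the loop's arms. Origin: on the case's top face, 60 mm in +x from the pivot; axes as the case's. It carries a hook clamped in a slot up to 8 mm nearer or farther along x than nominal: this setting is NOT measured and must be felt or seen. Hook: floor 17 mm above the top face, upright post, lip over it, open to +x.
- seat (a point): Nominal centre of the seated bar: at the pivot's height (within some 4 mm), 60 mm in +x from it (truly up to 8 mm either way along x). The bar is there when it bears on the post's +x face, under the lip. Draw it there with a pull of about 10 N, between 7 and 15.
- label_roll: Bystander: white roll of labels, 54 mm across, 35 mm high, on the far end of the case's top. Origin: underside centre.
- carton: Bystander: closed cardboard carton 150 x 200 x 90 mm on the table, left of the case. Origin: underside centre.
- cutter: Bystander: grey carton knife, retracted, 155 mm long, lying on the table in front of the case. Origin: on its underside.
- lip (a point): Nominal tip of the hook's flared lip, 8 mm in +x of the nominal seat, 39 mm above the top face. The lip's underside is 32 mm above the top face: 15 mm of room for the 10 mm bar. The bar goes down beyond the lip (centre at least 14 mm in +x of the true seat), then back to -x under it. Shifts with the unmeasured setting.

How it is judged:
On the way, in this order (a step that is already met when the one before it is completed fails the run):
1. the bar is held drawn back on the keeper's hook with a felt pull (over 6 N), the lever still up (x of bar_mid in the frame of seat between -0.012 and 0.012 m and z of bar_mid in the frame of seat between -0.007 and 0.007 m and value of joint lever below 1.2 rad and contact force between bar and keeper above 6 N and contact force between the fingers and bar above 1 N), for 0.2 s.
2. the lever is down over centre with the loop drawn tight (value of joint lever above 1.7 rad and value of joint stretch above 0.0005 m), for 0.2 s.
At the end, for the whole second after the job is handed in: The lever is fully down (past 1.7 rad) and still, the bar bears on the keeper's hook with more than 5 N, within 10 mm of the pivot's height, and the loop is drawn out by more than 0.5 mm (all of step 2 and z of bar_mid in the frame of seat between -0.01 and 0.01 m and contact force between bar and keeper above 5 N and velocity of joint lever below 0.1 rad/s); the robot touches nothing.
It fails at once if while the loop is held, its bar is pressed or hauled against the keeper with more than 16 N (contact force between the fingers and bar above 1 N and contact force between bar and keeper above 16 N).
It fails at once if the lever is pressed with more than 35 N (contact force between the fingers and handle above 35 N and contact force between the fingers and bar below 1 N).
It fails at once if the robot presses on the keeper with more than 20 N (contact force between any of the fingers, the arm and keeper above 20 N).
It fails at once if a bystander is moved by more than 15 mm (distance of any of label_roll, carton, cutter from where it was at the start of the episode above 0.015 m).
It also fails if it takes over 61 s, if anything falls off the work surface, if the arm or the gripper's body presses on something with over 40 N, if the wrist force passes 120 N, or if a joint passes its speed limit or range.

## Working session

There is one attempt and no reset: what is moved stays moved. The work goes in short steps, Python scripts to look and compute and a tool call to move; the robot and the scene stay as the last step left them, time stands still between calls to the robot, and variables do not carry over. Pictures are saved under pics/ and viewed, and the job is handed in when it is done.

Besides the shell and the picture viewer there is one more tool, called after "Emit:" as name(argument=value, ...) on one line, values as JSON. move_arm: Moves the arm, as the interface text tells. Shift numbers are shares of 0.1 m and turn numbers shares of 360 degrees, none past 1 either way. Its arguments: {"type":"object","properties":{"motion":{"type":"array","items":{"type":"array","items":{"type":"array","items":{"type":"number","minimum":-1,"maximum":1}}}}},"required":["motion"]}

```bash
mkdir -p pics; python3 - <<'E'
from rig import arm,get_image
import cv2,numpy as np
for n in("side","top"):
    d=get_image(n); cv2.imwrite(f"pics/{n}0.png",d["image"][:,:,::-1])
    print(n,d["fx"],d["fy"],d["cx"],d["cy"],d["k1"]); print(np.round(d["view"],4).tolist())
s=arm.read_state(); print(s)
E
```

```text
side 474.26857078135265 474.26857078135265 280.23968530388333 213.69375397334056 -0.06278513589470226
[[0.9795, -0.2014, 0.0004, -0.4591], [-0.1039, -0.5069, -0.8557, 0.2453], [0.1725, 0.8381, -0.5175, 1.0925], [0.0, 0.0, 0.0, 1.0]]
top 487.9186472040963 487.9186472040963 275.79208947966276 208.21642928661186 -0.10551450206214016
[[0.0203, -0.9998, -0.008, 0.0646], [-0.9941, -0.0193, -0.1072, 0.5235], [0.107, 0.0101, -0.9942, 1.4982], [0.0, 0.0, 0.0, 1.0]]
{'t': 0.1, 'qpos': array([-1.38502116,  0.39913197,  0.04502238,  1.53775406, -0.01869667,
        1.20692633, -0.05068059]), 'joint_velocities': array([-2.64860445e-04, -1.27455254e-03, -6.31210173e-04, -4.56297708e-03,
        2.24438297e-03, -5.57503465e-04, -1.95722486e-05]), 'joint_efforts': array([ 3.40599072e-03, -4.76261759e+01,  1.37009617e+00, -2.54951996e+01,
        1.20434337e-02,  4.95330052e-03, -1.47117987e-05]), 'eef_pos': array([0.18242212, 0.62328868, 0.23835804]), 'orientation': array([ 2.51312153e+00,  1.88320110e+00, -2.13965798e-03]), 'force': array([0.78127082, 0.19220484, 0.20322135]), 'moment': array([-0.00202606, -0.03675308, -0.00468127]), 'gripper_width': 0.08554752313570925}
```

View pics/side0.png

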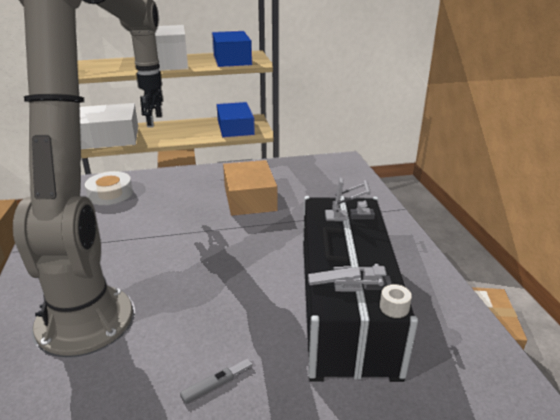

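View pics/top0.png

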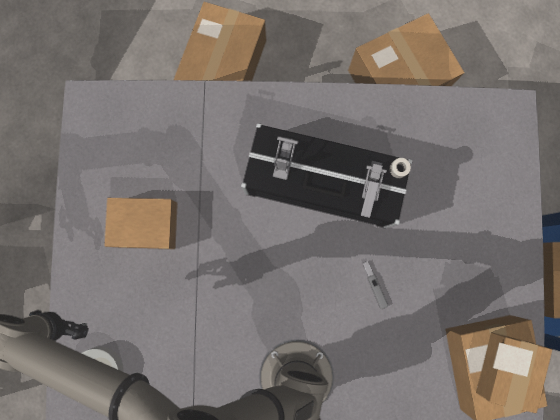

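```bash
cat > h.py <<'E'
from rig import arm,get_image
import cv2,numpy as np
class Cam:
    def __init__(s,n):
        d=get_image(n); s.im=d["image"][:,:,::-1].copy(); s.d=d
        s.V=np.array(d["view"]); s.f=d["fx"]; s.c=np.array([d["cx"],d["cy"]]); s.k=d["k1"]
    def proj(s,P):
        P=np.atleast_2d(P); q=P@s.V[:3,:3].T+s.V[:3,3]; q=q[:,:2]/q[:,2:]
        r2=(q**2).sum(1,keepdims=True); return q*(1+s.k*r2)*s.f+s.c
    def ray(s,uv):
        m=(np.array(uv,float)-s.c)/s.f; q=m.copy()
        for _ in range(30): q=m/(1+s.k*(q**2).sum())
        R=s.V[:3,:3]; o=-R.T@s.V[:3,3]; d=R.T@np.array([q[0],q[1],1]); return o,d/np.linalg.norm(d)
    def plane(s,uv,z):
        o,d=s.ray(uv); return o+d*(z-o[2])/d[2]
    def crop(s,x0,y0,x1,y1,k,fn):
        im=cv2.resize(s.im[y0:y1,x0:x1],None,fx=k,fy=k,interpolation=cv2.INTER_CUBIC)
        cv2.imwrite(fn,im)
def tri(c1,u1,c2,u2):
    o1,d1=c1.ray(u1);o2,d2=c2.ray(u2)
    A=np.stack([d1,-d2],1); t=np.linalg.lstsq(A,o2-o1,rcond=None)[0]
    a=o1+d1*t[0];b=o2+d2*t[1]; return (a+b)/2,np.linalg.norm(a-b)
E
python3 - <<'E'
from h import *
s=Cam("side");t=Cam("top")
s.crop(290,170,430,275,5,"pics/s1.png"); t.crop(235,110,415,235,4,"pics/t1.png")
E
```

```text
(no output)
```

View pics/s1.png

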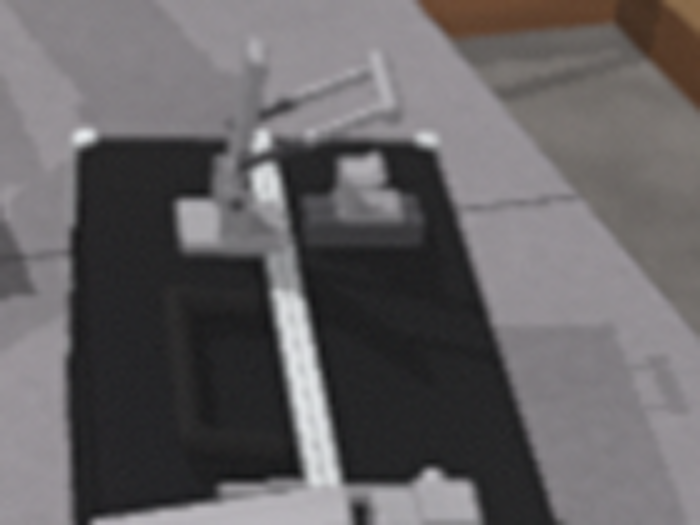

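View pics/t1.png

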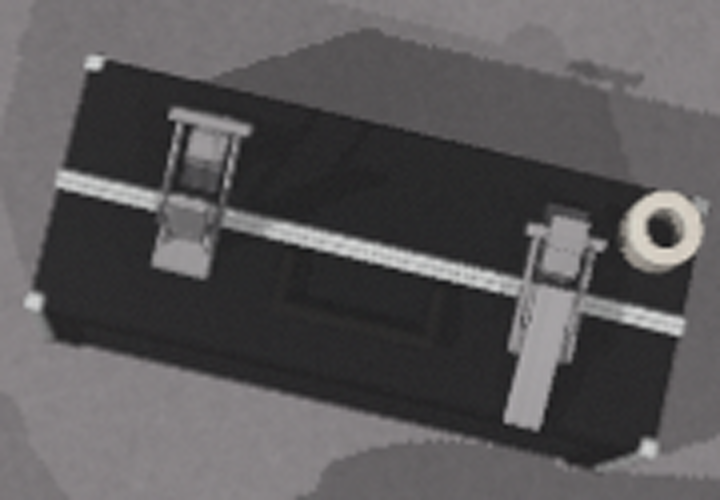

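```bash
python3 - <<'E'
from h import *
s=Cam("side");t=Cam("top")
T=lambda x,y:(235+x/4,110+y/4); S=lambda x,y:(290+x/5,170+y/5)
C=[t.plane(T(*p),.17) for p in[(94,63),(34,301),(649,449),(700,204)]]
C=np.array(C);print(C.round(4)); 
print("c",C.mean(0),"len",np.linalg.norm(C[0]-C[3]),np.linalg.norm(C[1]-C[2]),np.linalg.norm(C[0]-C[1]),np.linalg.norm(C[2]-C[3]))
e=(C[0]-C[3]+C[1]-C[2])[:2];ps=np.arctan2(e[1],e[0])-np.pi/2;print("yaw",np.degrees(ps))
for a,b in[((85,135),(34,301)),((427,138),(94,63))]: print("side corners",tri(s,S(*a),t,T(*b)))
# seam ends
a=t.plane(T(60,179),.17);b=t.plane(T(684,326),.17);d=a-b;print("seam",a,b,np.degrees(np.arctan2(d[1],d[0])-np.pi/2))
ex=np.array([np.cos(ps),np.sin(ps),0]);ey=np.array([-ex[1],ex[0],0])
for nm,a,b in[("bar+y",(377,56),(172,113)),("bar-y",(391,108),(251,128))]: print(nm,tri(s,S(*a),t,T(*b)))
c=C.mean(0);c[2]=0
print("pivot",c-.022*ex+.13*ey+[0,0,.196])
np.savez("case.npz",c=c,ps=ps)
E
```

```text
[[ 0.7464  0.1286  0.17  ]
 [ 0.571   0.1671  0.17  ]
 [ 0.4735 -0.2723  0.17  ]
 [ 0.6515 -0.3111  0.17  ]]
c [ 0.61059387 -0.07194818  0.17      ] len 0.4497575065728371 0.4500906850570761 0.1795291287704441 0.18216448077160857
yaw -12.348397839899613
side corners (array([0.57284775, 0.16681463, 0.16922906]), np.float64(0.003425644457580205))
side corners (array([0.74830907, 0.12817965, 0.16893481]), np.float64(0.003265623370635985))
seam [0.66010536 0.15086491 0.17      ] [ 0.56225932 -0.29827716  0.17      ] -12.28992072849203
bar+y (array([0.69077682, 0.07014945, 0.25240038]), np.float64(0.003292035333036285))
bar-y (array([0.67939062, 0.01687901, 0.25381419]), np.float64(2.821714411147749e-05))
pivot [0.61690407 0.05974913 0.196     ]
```

```bash
python3 - <<'E'
from h import *
s=Cam("side");t=Cam("top")
s.crop(325,175,380,225,12,"pics/s2.png"); t.crop(268,132,304,184,12,"pics/t2.png")
z=np.load("case.npz");c=z["c"];ps=float(z["ps"])
ex=np.array([np.cos(ps),np.sin(ps),0]);ey=np.array([-ex[1],ex[0],0])
P=lambda x,y,zz:c+ex*x+ey*y+np.array([0,0,zz])
for nm,p in [("pivot",P(-.022,.13,.196)),("lip-13",P(.046,.117,.209)),("lip+13",P(.046,.143,.209)),("postface-13",P(.033,.117,.187)),("lever tip closed",P(-.022-.0728,-.13,.178)),("shut pivot",P(-.022,-.13,.196)),("shut seat",P(.038,-.13,.196))]:
    print(nm,"s",((s.proj(p)[0]-[325,175])*12).round(),"t",((t.proj(p)[0]-[268,132])*12).round(), "t raw",t.proj(p)[0].round(1))
E
```

```text
pivot s [123. 381.] t [161. 437.] t raw [281.4 168.4]
lip-13 s [474. 360.] t [283. 160.] t raw [291.6 145.3]
lip+13 s [456. 296.] t [175. 135.] t raw [282.6 143.2]
postface-13 s [400. 455.] t [268. 234.] t raw [290.4 151.5]
lever tip closed s [-190. 1270.] t [1164. 1002.] t raw [365.  215.5]
shut pivot s [ 260. 1187.] t [1244.  693.] t raw [371.6 189.8]
shut seat s [ 628. 1189.] t [1297.  447.] t raw [376.1 169.3]
```

View pics/s2.png

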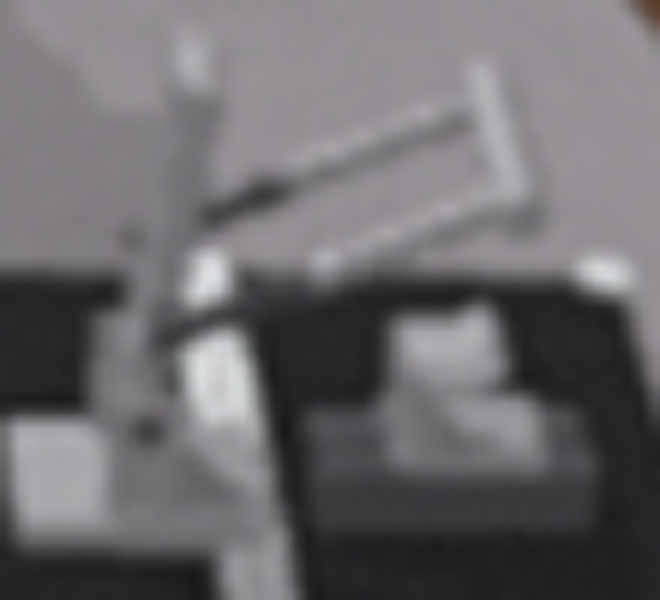

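View pics/t2.png

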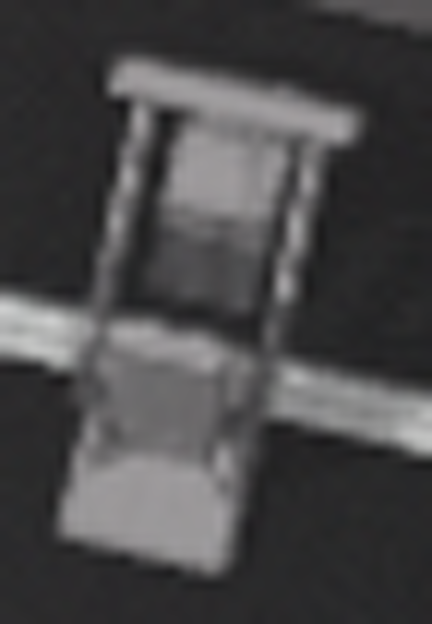

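```bash
cat >> h.py <<'E'
from scipy.spatial.transform import Rotation as Ro
z_=np.load("case.npz");c=z_["c"];ps=float(z_["ps"])
ex=np.array([np.cos(ps),np.sin(ps),0]);ey=np.array([-ex[1],ex[0],0]);ez=np.array([0,0,1.])
piv=c-.022*ex+.13*ey+.196*ez
def lp(v): # world -> latch frame mm (x,y,z rel pivot)
    d=np.asarray(v)-piv; return np.array([d@ex,d@ey,d[2]])*1000
def Rt(deg):
    a=np.radians(deg); zt=-(np.cos(a)*ez+np.sin(a)*ex); x=ey; return np.stack([x,np.cross(zt,x),zt],1)
def st():
    s=arm.read_state();R=Ro.from_rotvec(s["orientation"]).as_matrix()
    F=s["force"];print("t",round(s["t"],2),"latch tcp mm",lp(s["eef_pos"]).round(1),"F latch",np.round([F@ex,F@ey,F[2]],1),"w",round(s["gripper_width"]*1000,1))
    return s,R
E
python3 - <<'E'
from h import *
s,R=st()
R1=Rt(15)
print("turn frac",Ro.from_matrix(R.T@R1).as_rotvec()/(2*np.pi), "deg",np.degrees(Ro.from_matrix(R.T@R1).as_rotvec()))
# path: up .1 in R (tool z -1), then turn, then shift to latch (70,-1.3,57+80)
tgt=piv+ex*.070-ey*.0005+ez*(.057+.09)
p=s["eef_pos"]+[0,0,.1]
print("shift units (R1 axes)",R1.T@(tgt-p)/.1, tgt)
print(R1)
E
```

```text
t 0.4 latch tcp mm [-544.9  458.1   43.2] F latch [-0.3  1.  -0.1] w 85.5
turn frac [ 0.0416536  -0.00140958 -0.01095703] deg [14.99529585 -0.50745053 -3.9445319 ]
shift units (R1 axes) [-4.58591425  5.92953908 -1.62843902] [0.68517771 0.0442908  0.343     ]
[[ 0.21385562  0.9435794  -0.25283134]
 [ 0.97686528 -0.20656867  0.05534991]
 [ 0.         -0.25881905 -0.96592583]]
```

Emit:
move_arm(motion=[[[0,0,0,0,0,-0.5,1],[0,0,0,0,0,-0.5,1],[0.0208,-0.0007,-0.0055,0,0,0,1],[0.0208,-0.0007,-0.0055,0,0,0,1],[0,0,0,-0.287,0.371,-0.102,1],[0,0,0,-0.287,0.371,-0.102,1],[0,0,0,-0.287,0.371,-0.102,1],[0,0,0,-0.287,0.371,-0.102,1],[0,0,0,-0.287,0.371,-0.102,1],[0,0,0,-0.287,0.371,-0.102,1],[0,0,0,-0.287,0.371,-0.102,1],[0,0,0,-0.287,0.371,-0.102,1],[0,0,0,-0.287,0.371,-0.102,1],[0,0,0,-0.287,0.371,-0.102,1],[0,0,0,-0.287,0.371,-0.102,1],[0,0,0,-0.287,0.371,-0.102,1],[0,0,0,-0.287,0.371,-0.102,1],[0,0,0,-0.287,0.371,-0.102,1],[0,0,0,-0.287,0.371,-0.102,1],[0,0,0,-0.287,0.371,-0.102,1]]])

```text
t: 2.9
eef_pos: [0.6869, 0.0428, 0.3433]
orientation: [-2.28, -1.837, 0.24]
force: [0.8, -0.2, -0.5]
gripper_width: 0.0852
```

```bash
python3 - <<'E'
from h import *
st_,R=st()
print("turn frac",Ro.from_matrix(R.T@Rt(15)).as_rotvec()/(2*np.pi))
s=Cam("side")
s.crop(310,110,400,225,5,"pics/s3.png")
tip=st_["eef_pos"]+R[:,2]*.008
for o in(-.04,.04): print(((s.proj(tip+R[:,0]*o)[0]-[310,110])*5).round())
E
```

```text
t 2.9 latch tcp mm [ 72.   -1.6 147.3] F latch [ 0.9 -0.  -0.5] w 85.2
turn frac [ 8.70984990e-05 -8.13269176e-05  1.44815602e-04]
[312. 259.]
[286. 186.]
```

View pics/s3.png

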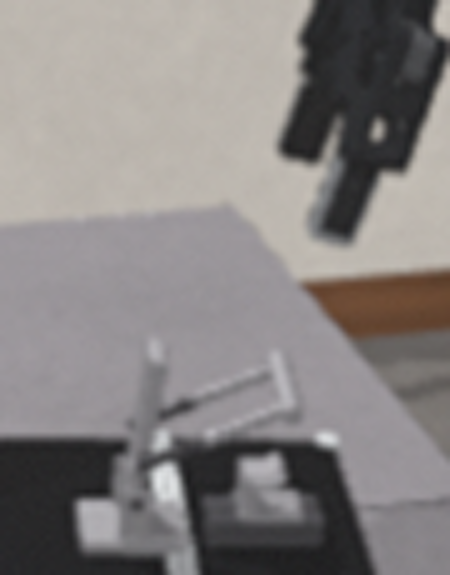

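Emit:
move_arm(motion=[[[0,0,0,0.009,0.03,0.13,1],[0,0,0,0,0.03,0.13,1],[0,0,0,0,0.03,0.13,1],[0,0,0,0,0.03,0.13,1],[0,0,0,0,0.03,0.13,1],[0,0,0,0,0.03,0.13,1],[0,0,0,0,0.025,0.13,1],[0,0,0,0,0.01,0.057,1],[0,0,0,0,0,0,0.75],[0,0,0,0,0,0,0.75]]])

```text
t: 4.2
eef_pos: [0.6823, 0.0455, 0.245]
orientation: [-2.281, -1.837, 0.24]
force: [-0.5, -0.0, 1.1]
gripper_width: 0.0643
```

```bash
python3 - <<'E'
from h import *
st()
s=Cam("side");t=Cam("top")
s.crop(320,140,400,215,7,"pics/s4.png");t.crop(255,110,325,180,7,"pics/t4.png")
E
```

```text
t 4.2 latch tcp mm [67.   0.1 49. ] F latch [-0.4 -0.1  1.1] w 64.3
```

View pics/s4.png

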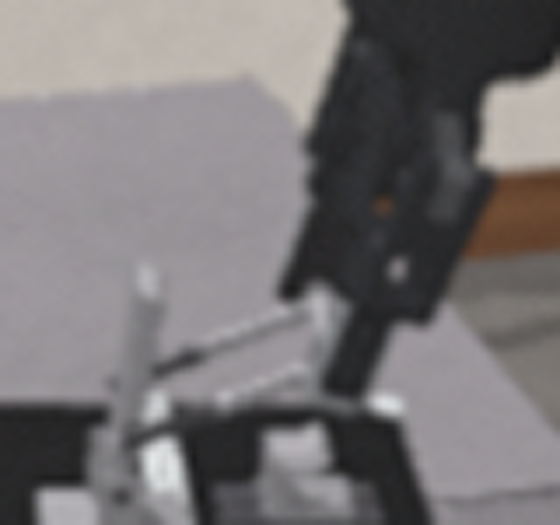

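View pics/t4.png

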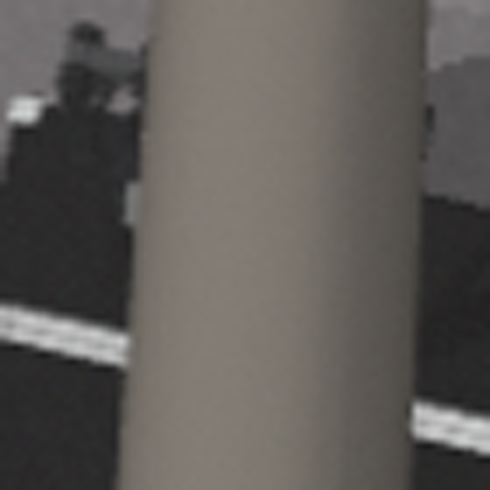

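Emit:
move_arm(motion=[[[0,0,0,0,-0.04,0.01,0.75],[0,0,0,0,0,0,0.69],[0,0,0,0,0,0,0.67]]])

```text
t: 4.68
eef_pos: [0.678, 0.0465, 0.2446]
orientation: [-2.281, -1.836, 0.241]
force: [0.5, 0.1, -0.1]
gripper_width: 0.057
```

Emit:
move_arm(motion=[[[0,0,0,0,0,0,0.65],[0,0,0,0,0,0,0.62]]])

```text
t: 4.92
eef_pos: [0.6783, 0.0465, 0.2446]
orientation: [-2.281, -1.837, 0.24]
force: [0.8, 0.0, 0.8]
gripper_width: 0.054
```

```bash
python3 - <<'E'
from h import *
st()
s=Cam("side")
s.crop(320,140,400,215,7,"pics/s5.png")
E
```

```text
t 4.92 latch tcp mm [62.8  0.2 48.6] F latch [0.8 0.2 0.8] w 54.0
```

View pics/s5.png

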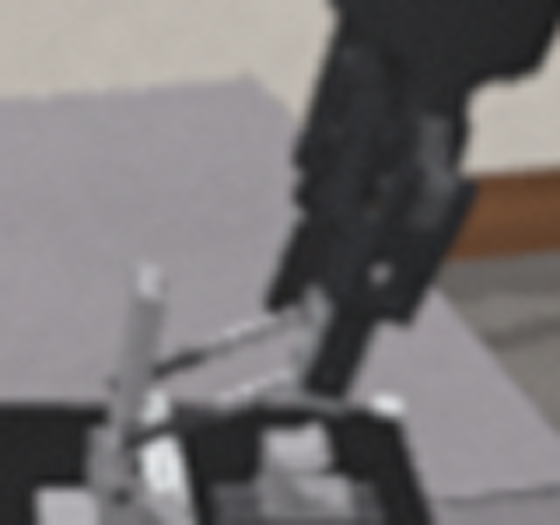

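Emit:
move_arm(motion=[[[0,0,0,0,0,0,0.6],[0,0,0,0,0,0,0.57]]])

```text
t: 5.22
eef_pos: [0.6783, 0.0464, 0.2446]
orientation: [-2.281, -1.836, 0.24]
force: [2.4, 0.5, -0.3]
gripper_width: 0.0538
```

```bash
python3 - <<'E'
from h import *
st()
s=Cam("side")
s.crop(320,140,400,215,7,"pics/s6.png")
E
```

```text
t 5.22 latch tcp mm [62.8  0.1 48.6] F latch [ 2.2  1.  -0.3] w 53.8
```

View pics/s6.png

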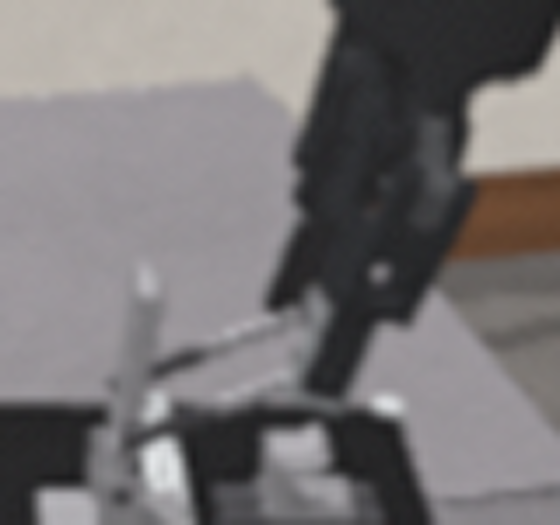

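Emit:
move_arm(motion=[[[0,0,0,0,0,0,0.78],[0,0,0,0,0,0,0.78],[0,0,0,0,0.03,0,0.78],[0,0,0,0,0,0,0.6],[0,0,0,0,0,0,0.4],[0,0,0,0,0,0,0],[0,0,0,0,0,0,0]]])

```text
t: 6.15
eef_pos: [0.6809, 0.0458, 0.2438]
orientation: [-2.281, -1.836, 0.241]
force: [1.0, 0.7, 0.5]
gripper_width: 0.0532
```

```bash
python3 - <<'E'
from h import *
st()
s=Cam("side")
s.crop(320,140,400,215,7,"pics/s7.png")
E
```

```text
t 6.15 latch tcp mm [65.5  0.1 47.8] F latch [0.8 0.9 0.5] w 53.2
```

View pics/s7.png

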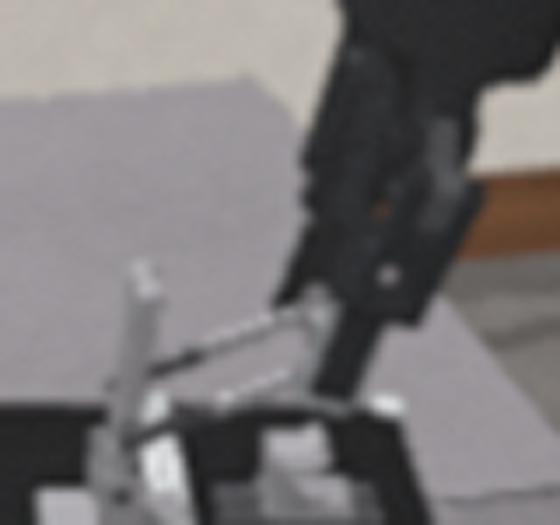

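Emit:
move_arm(motion=[[[0,0,0,0,0.036,0.049,0],[0,0,0,0,0.036,0.049,0],[0,0,0,0,0.036,0.049,0],[0,0,0,0,0.032,0.043,0],[0,0,0,0,0.032,0.043,0],[0,0,0,0,0.032,0.043,0],[0,0,0,0,0,0,0]]])

```text
t: 7.08
eef_pos: [0.6933, 0.0431, 0.2112]
orientation: [-2.281, -1.836, 0.241]
force: [1.4, 0.4, 4.3]
gripper_width: 0.0536
```

```bash
python3 - <<'E'
from h import *
st()
s=Cam("side")
s.crop(320,150,400,225,7,"pics/s8.png")
E
```

```text
t 7.08 latch tcp mm [78.2  0.1 15.2] F latch [1.3 0.7 4.3] w 53.6
```

View pics/s8.png

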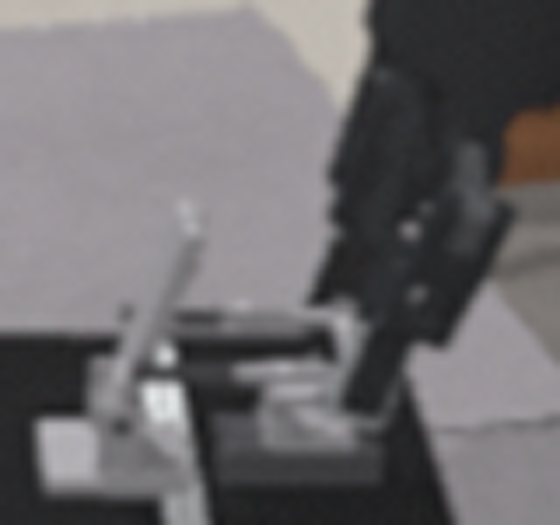

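Emit:
move_arm(motion=[[[0,0,0,0,0,0,0],[0,0,0,0,0,0,0]]])

```text
t: 7.38
eef_pos: [0.6933, 0.043, 0.212]
orientation: [-2.281, -1.836, 0.24]
force: [1.3, -0.6, 4.2]
gripper_width: 0.0539
```

```bash
python3 - <<'E'
from h import *
st()
s=Cam("side")
z=s.crop(320,150,400,225,7,"pics/x.png")
def show(n,x,zz,y=0):
    p=piv+ex*x/1000+ey*y/1000+ez*zz/1000; print(n,((s.proj(p)[0]-[320,150])*7).round())
th=-.4
for th in(-.3,-.4,-.5,-.6): show(f"tip {th}",-75*np.sin(th),75*np.cos(th))
for d in(0,8): 
    for y in(-13,13): show(f"lip {d} {y}",68+d,13,y)
show("bar82,24 far",82,24,28);show("bar near",82,24,-28)
show("pin",24*.38,24*.92,22)
E
```

```text
t 7.38 latch tcp mm [78.2  0.  16. ] F latch [ 1.4 -0.3  4.2] w 53.9
tip -0.3 [186. 213.]
tip -0.4 [206. 220.]
tip -0.5 [225. 229.]
tip -0.6 [243. 239.]
lip 0 -13 [312. 385.]
lip 0 13 [301. 348.]
lip 8 -13 [335. 385.]
lip 8 13 [324. 348.]
bar82,24 far [338. 299.]
bar near [363. 379.]
pin [131. 311.]
```

Emit:
move_arm(motion=[[[0,0,0,0,0.017,0.044,0],[0,0,0,0,0.017,0.044,0],[0,0,0,0,0.017,0.044,0],[0,0,0,0,0,0,0]]])

```text
t: 7.92
eef_pos: [0.6946, 0.0428, 0.197]
orientation: [-2.281, -1.836, 0.241]
force: [2.7, 0.1, 3.7]
gripper_width: 0.0537
```

```bash
python3 - <<'E'
from h import *
st()
s=Cam("side")
s.crop(320,150,400,225,7,"pics/s9.png")
E
```

```text
t 7.92 latch tcp mm [79.5  0.1  1. ] F latch [2.6 0.6 3.7] w 53.7
```

View pics/s9.png

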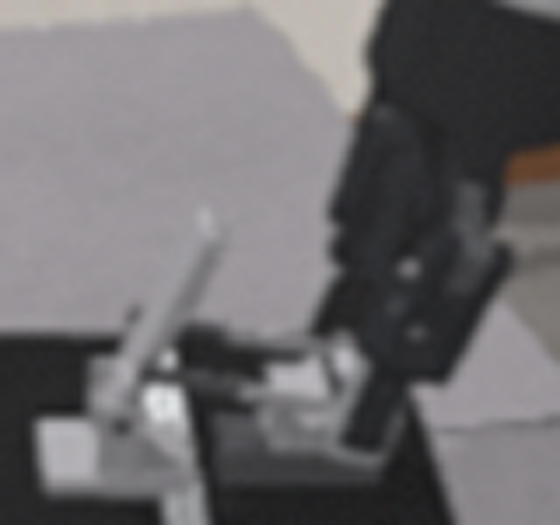

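Emit:
move_arm(motion=[[[0,0,0,0,0.01,0.02,0],[0,0,0,0,0.01,0.02,0],[0,0,0,0,0.01,0.02,0],[0,0,0,0,0,0,0]]])

```text
t: 8.48
eef_pos: [0.6957, 0.0425, 0.1908]
orientation: [-2.28, -1.836, 0.242]
force: [1.4, -0.2, 4.9]
gripper_width: 0.0537
```

```bash
python3 - <<'E'
from h import *
st()
s=Cam("side")
s.crop(320,150,400,225,7,"pics/s10.png")
E
```

```text
t 8.47 latch tcp mm [80.7  0.1 -5.2] F latch [1.4 0.1 4.9] w 53.7
```

View pics/s10.png

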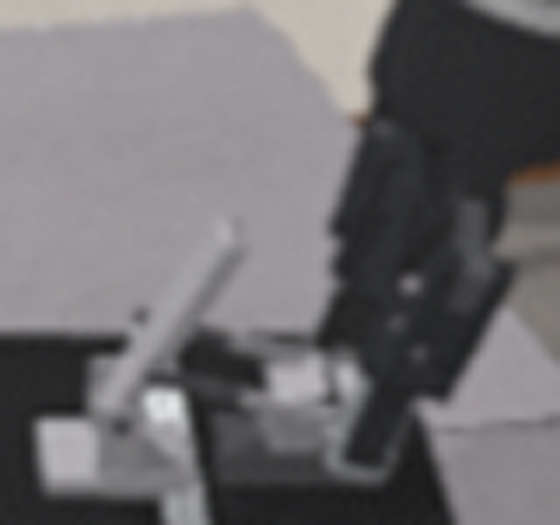

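Emit:
move_arm(motion=[[[0,0,0,0,0.004,0.014,0],[0,0,0,0,0.004,0.014,0],[0,0,0,0,0,0,0],[0,0,0,0,0,0,0]]])

```text
t: 9.02
eef_pos: [0.6962, 0.0425, 0.1882]
orientation: [-2.281, -1.836, 0.24]
force: [2.0, -0.4, 3.8]
gripper_width: 0.0537
```

Emit:
move_arm(motion=[[[0,0,0,0,-0.02,0.005,0],[0,0,0,0,-0.02,0.005,0],[0,0,0,0,0,0,0],[0,0,0,0,0,0,0]]])

```text
t: 9.52
eef_pos: [0.6917, 0.0435, 0.1884]
orientation: [-2.28, -1.836, 0.241]
force: [3.1, -0.2, 4.1]
gripper_width: 0.0535
```

```bash
python3 - <<'E'
from h import *
st()
s=Cam("side")
s.crop(320,150,400,225,7,"pics/s11.png")
E
```

```text
t 9.53 latch tcp mm [76.6  0.1 -7.6] F latch [3.1 0.5 4.1] w 53.5
```

View pics/s11.png

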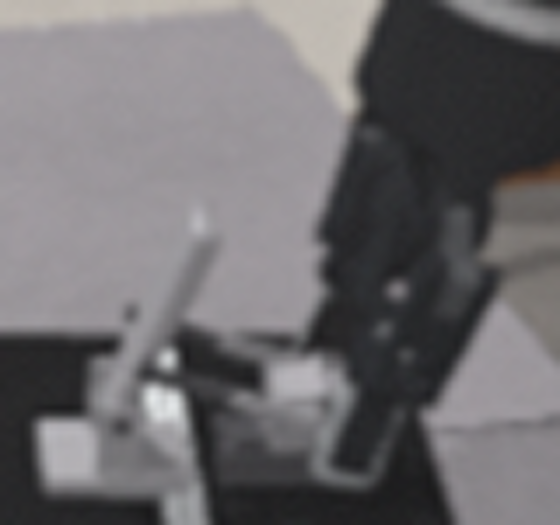

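Emit:
move_arm(motion=[[[0,0,0,0,-0.02,0.005,0],[0,0,0,0,-0.02,0.005,0],[0,0,0,0,0,0,0]]])

```text
t: 9.95
eef_pos: [0.6872, 0.0444, 0.1884]
orientation: [-2.28, -1.836, 0.242]
force: [2.1, -0.2, 4.0]
gripper_width: 0.0537
```

Emit:
move_arm(motion=[[[0,0,0,0,-0.015,0.004,0],[0,0,0,0,-0.015,0.004,0],[0,0,0,0,0,0,0]]])

```text
t: 10.32
eef_pos: [0.6843, 0.0451, 0.1884]
orientation: [-2.28, -1.836, 0.242]
force: [2.1, -0.2, 3.2]
gripper_width: 0.0535
```

```bash
python3 - <<'E'
from h import *
st()
s=Cam("side")
s.crop(320,150,400,225,7,"pics/s12.png")
E
```

```text
t 10.32 latch tcp mm [69.   0.1 -7.6] F latch [2.1 0.2 3.2] w 53.5
```

View pics/s12.png

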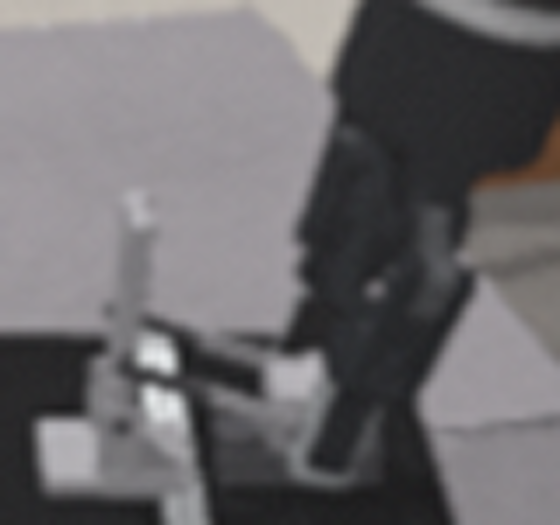

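Emit:
move_arm(motion=[[[0,0,0,0,-0.01,0.003,0],[0,0,0,0,-0.01,0.003,0],[0,0,0,0,0,0,0]]])

```text
t: 10.75
eef_pos: [0.6825, 0.0456, 0.1882]
orientation: [-2.28, -1.836, 0.241]
force: [1.0, 0.1, 4.6]
gripper_width: 0.0537
```

Emit:
move_arm(motion=[[[0,0,0,0,-0.01,0.003,0],[0,0,0,0,-0.005,0.001,0],[0,0,0,0,0,0,0]]])

```text
t: 11.12
eef_pos: [0.681, 0.0459, 0.1883]
orientation: [-2.28, -1.836, 0.241]
force: [1.2, 0.6, 4.4]
gripper_width: 0.0535
```

Emit:
move_arm(motion=[[[0,0,0,0,-0.01,0.003,0],[0,0,0,0,0,0,0]]])

```text
t: 11.38
eef_pos: [0.6801, 0.0461, 0.1883]
orientation: [-2.28, -1.836, 0.241]
force: [1.1, 0.8, 4.3]
gripper_width: 0.0538
```

Emit:
move_arm(motion=[[[0,0,0,0,-0.01,0.003,0],[0,0,0,0,0,0,0]]])

```text
t: 11.62
eef_pos: [0.679, 0.0463, 0.1882]
orientation: [-2.28, -1.836, 0.241]
force: [0.7, 1.4, 4.6]
gripper_width: 0.0534
```

Emit:
move_arm(motion=[[[0,0,0,0,-0.01,0.003,0],[0,0,0,0,0,0,0]]])

```text
t: 11.88
eef_pos: [0.6782, 0.0465, 0.1882]
orientation: [-2.281, -1.836, 0.241]
force: [2.3, 1.0, 3.5]
gripper_width: 0.0538
```

```bash
python3 - <<'E'
from h import *
st()
s=Cam("side")
s.crop(320,150,400,225,7,"pics/s13.png")
E
```

```text
t 11.88 latch tcp mm [62.8  0.1 -7.8] F latch [2.1 1.4 3.5] w 53.8
```

View pics/s13.png

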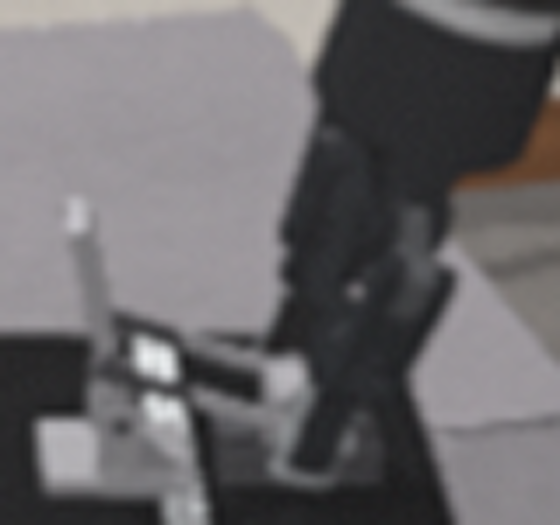

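Emit:
move_arm(motion=[[[0,0,0,0,-0.007,0.002,0],[0,0,0,0,0,0,0]]])

```text
t: 12.18
eef_pos: [0.6782, 0.0465, 0.1882]
orientation: [-2.282, -1.837, 0.239]
force: [3.3, -0.1, 2.9]
gripper_width: 0.0539
```

Emit:
move_arm(motion=[[[0,0,0,0,-0.007,0.002,0],[0,0,0,0,0,0,0]]])

```text
t: 12.42
eef_pos: [0.6781, 0.0465, 0.1882]
orientation: [-2.283, -1.838, 0.238]
force: [6.0, -0.6, 2.2]
gripper_width: 0.0537
```

Emit:
move_arm(motion=[[[0,0,0,0,-0.006,0.002,0],[0,0,0,0,0,0,0]]])

```text
t: 12.68
eef_pos: [0.6781, 0.0465, 0.1882]
orientation: [-2.284, -1.838, 0.236]
force: [6.8, -0.4, 1.6]
gripper_width: 0.0535
```

```bash
python3 - <<'E'
from h import *
st()
E
```

```text
t 12.68 latch tcp mm [62.6  0.1 -7.8] F latch [6.8 1.1 1.6] w 53.5
```

Emit:
move_arm(motion=[[[0,0,0,0,-0.006,0.002,0],[0,0,0,0,0,0,0]]])

```text
t: 12.92
eef_pos: [0.6781, 0.0465, 0.1882]
orientation: [-2.285, -1.839, 0.234]
force: [9.2, 0.2, 2.2]
gripper_width: 0.0536
```

Emit:
move_arm(motion=[[[0,0,0,0,-0.004,0.001,0],[0,0,0,0,0,0,0]]])

```text
t: 13.18
eef_pos: [0.6781, 0.0465, 0.1883]
orientation: [-2.286, -1.84, 0.234]
force: [8.4, -0.7, 2.0]
gripper_width: 0.0537
```

Emit:
move_arm(motion=[[[0,0,0,0,-0.005,0.001,0],[0,0,0,0,0,0,0],[0,0,0,0,0,0,0]]])

```text
t: 13.55
eef_pos: [0.6781, 0.0465, 0.1882]
orientation: [-2.287, -1.84, 0.232]
force: [10.7, -0.3, 0.4]
gripper_width: 0.0538
```

Emit:
move_arm(motion=[[[0,0,0,0,0,0,0],[0,0,0,0,0,0,0]]])

```text
t: 13.8
eef_pos: [0.678, 0.0465, 0.1882]
orientation: [-2.287, -1.84, 0.232]
force: [10.3, 0.1, 0.5]
gripper_width: 0.0538
```

```bash
python3 - <<'E'
from h import *
st()
s=Cam("side")
st()
s.crop(320,150,400,225,7,"pics/s14.png")
E
```

```text
t 13.8 latch tcp mm [62.6  0.2 -7.8] F latch [10.   2.3  0.5] w 53.8
t 13.85 latch tcp mm [62.6  0.1 -7.8] F latch [10.7  1.5  0.3] w 53.8
```

View pics/s14.png

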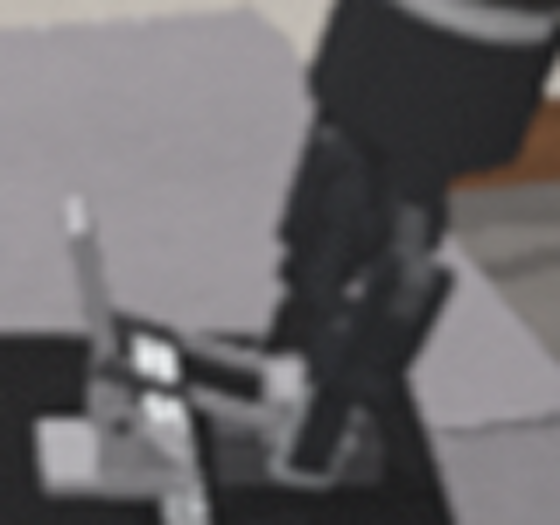

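Emit:
move_arm(motion=[[[0,0,0,0,0,0,0.8],[0,0,0,0,0,0,0.85],[0,0,0,0,0,0,0.85],[0,0,0,0,0,0,0.85]]])

```text
t: 14.35
eef_pos: [0.6743, 0.0472, 0.1878]
orientation: [-2.28, -1.836, 0.242]
force: [0.1, -0.4, 0.2]
gripper_width: 0.0725
```

```bash
python3 - <<'E'
from h import *
st()
s=Cam("side")
s.crop(320,150,400,225,7,"pics/s15.png")
E
```

```text
t 14.35 latch tcp mm [58.7 -0.  -8.2] F latch [ 0.2 -0.4  0.2] w 72.5
```

View pics/s15.png

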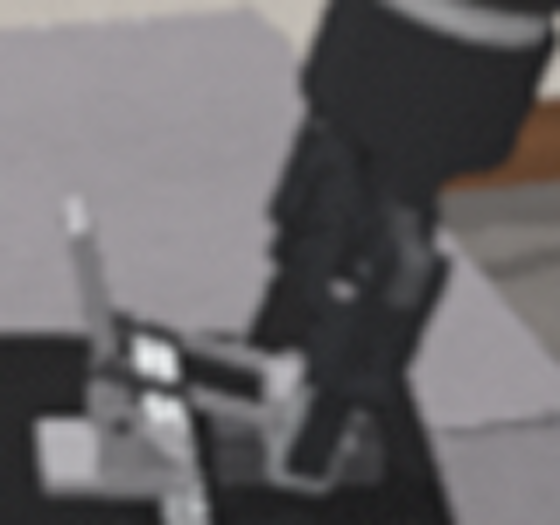

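Emit:
move_arm(motion=[[[0,0,0,0,0,-0.1,0.85],[0,0,0,0,0,-0.2,0.85],[0,0,0,0,0,-0.25,0.85],[0,0,0,0,0,-0.25,0.4],[0,0,0,0,0,0,0],[0,0,0,0,0,0,0],[0,0,0,0,0,0,0],[0,0,0,0,0,0,0],[0,0,0,0,0,0,0]]])

```text
t: 15.52
eef_pos: [0.6947, 0.0428, 0.265]
orientation: [-2.28, -1.836, 0.242]
force: [-0.4, -1.0, 0.3]
gripper_width: 0.0001
```

```bash
python3 - <<'E'
from h import *
s_,R=st()
print(Ro.from_matrix(R.T@Rt(15)).as_rotvec()/(2*np.pi))
s=Cam("side");t=Cam("top")
s.crop(320,150,400,225,7,"pics/s16.png")
t.crop(255,110,325,180,7,"pics/t16.png")
p=s_["eef_pos"]
def show(n,x,zz,y=0):
    p=piv+ex*x/1000+ey*y/1000+ez*zz/1000; print(n,((s.proj(p)[0]-[320,150])*7).round())
for th in(.1,.2,.3,.4): show(f"tip {th}",-75*np.sin(th),75*np.cos(th))
for x in(60,64,68):show(f"bar near end {x}",x,-1,-28)
def rows(p,path):
    cur=lp(p)
    ty=np.array([.966,0,-.259]);tz=np.array([-.259,0,-.966])
    for q in path:
        d=(np.array(q)-cur)/100; print("->",np.round(q,1),"x",round(d[1],3),"y",round(d@ty,3),"z",round(d@tz,3)); cur=np.array(q,float)
path=[(12,0,68),(4,0,66)]
for th in np.radians([18,25,32,40,48,56,64,72,80,86,92,98,103]):
    u=np.array([-np.sin(th),np.cos(th)]);n=np.array([np.cos(th),np.sin(th)])
    r=62-(th/1.8)*5; P=r*u+(4-3)*n
    A=P-np.array([-12.7,-4.9]); B=P-np.array([8.5,-10.6])
    # whichever corner; blend near 75 deg
    w=np.clip((np.degrees(th)-60)/30,0,1); r2=0
    q=A if th<np.radians(75) else None
    if q is None:
        P=(r-6)*u+(4-3)*n; q=P-np.array([8.5,-10.6])
    path.append((q[0],0,q[1]))
rows(p,path)
E
```

```text
t 15.53 latch tcp mm [79.6  0.1 69. ] F latch [-0.2 -1.1  0.3] w 0.1
[-5.87188198e-05 -2.31200331e-05  5.54577013e-05]
tip 0.1 [ 98. 205.]
tip 0.2 [ 75. 207.]
tip 0.3 [ 53. 212.]
tip 0.4 [ 32. 219.]
bar near end 60 [290. 443.]
bar near end 64 [302. 443.]
bar near end 68 [314. 443.]
-> [12  0 68] x -0.001 y -0.65 z 0.185
-> [ 4  0 66] x 0.0 y -0.072 z 0.04
-> [-5.2  0.  63.3] x 0.0 y -0.082 z 0.05
-> [-12.1   0.   60.4] x 0.0 y -0.059 z 0.046
-> [-18.5   0.   56.7] x 0.0 y -0.052 z 0.053
-> [-25.1   0.   51.6] x 0.0 y -0.051 z 0.067
-> [-31.    0.   45.6] x 0.0 y -0.041 z 0.073
-> [-35.9   0.   38.9] x 0.0 y -0.03 z 0.077
-> [-39.8   0.   31.6] x 0.0 y -0.019 z 0.08
-> [-42.6   0.   23.9] x 0.0 y -0.008 z 0.082
-> [-59.7   0.   20.6] x 0.0 y -0.156 z 0.076
-> [-60.1   0.   15.2] x 0.0 y 0.009 z 0.054
-> [-60.    0.    9.8] x 0.0 y 0.015 z 0.052
-> [-59.4   0.    4.5] x 0.0 y 0.02 z 0.05
-> [-58.4   0.    0.1] x 0.0 y 0.021 z 0.04
```

View pics/s16.png

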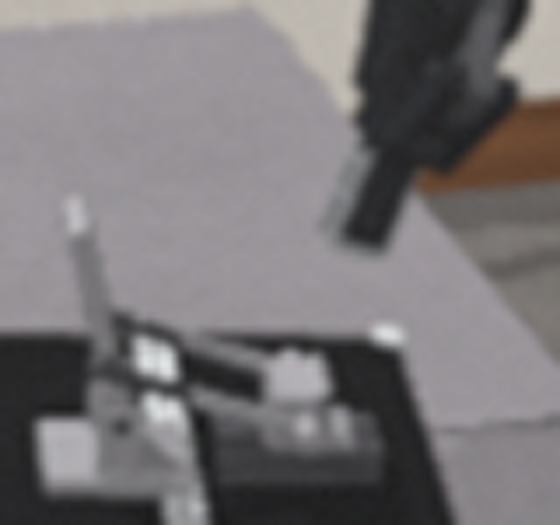

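View pics/t16.png

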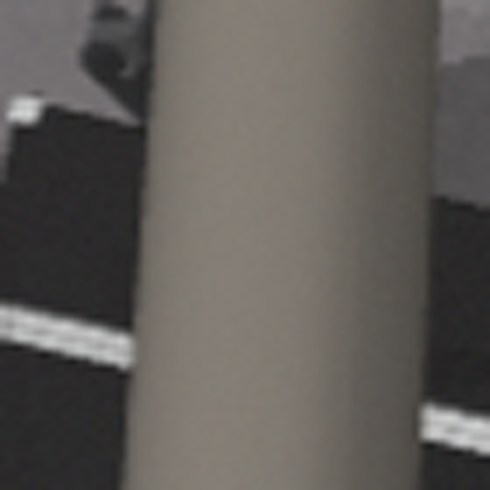

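Emit:
move_arm(motion=[[[-0.0278,0,0,0,0,-0.1,0],[-0.0278,0,0,0,0,-0.1,0],[-0.0277,0,0,0,0,0,0],[0,0,0,0,0,0,0]]])

```text
t: 16.12
eef_pos: [0.6938, 0.043, 0.2833]
orientation: [2.284, 1.842, 0.237]
force: [-0.7, 0.0, 0.9]
gripper_width: 0.0004
```

```bash
cat > path.py <<'E'
from h import *
s_,R=st()
print("turn err",Ro.from_matrix(R.T@Rt(-15)).as_rotvec()/(2*np.pi))
cur=lp(s_["eef_pos"])
ty=np.array([.966,0,.259]);tz=np.array([.259,0,-.966])
path=[(20,0,76),(6,0,70)]
for th in np.radians([14,20,26,33,40,47,54,61,68,75,82,88,94,100,104]):
    u=np.array([-np.sin(th),np.cos(th)]);n=np.array([np.cos(th),np.sin(th)])
    P=60*u+(4-4)*n; q=P+[8.5,10.6]
    path.append((q[0],0,q[1]))
for q in path:
    d=(np.array(q)-cur)/100; print("->",np.round(q,1),"x",round(d[1],3),"y",round(d@ty,3),"z",round(d@tz,3)); cur=np.array(q,float)
E
python3 path.py
```

```text
t 16.12 latch tcp mm [78.7  0.  87.3] F latch [-0.7 -0.1  0.9] w 0.4
turn err [-0.00100124 -0.00015152  0.00029539]
-> [20  0 76] x -0.0 y -0.596 z -0.043
-> [ 6  0 70] x 0.0 y -0.151 z 0.022
-> [-6.   0.  68.8] x 0.0 y -0.119 z -0.02
-> [-12.   0.  67.] x 0.0 y -0.063 z 0.002
-> [-17.8   0.   64.5] x 0.0 y -0.062 z 0.009
-> [-24.2   0.   60.9] x 0.0 y -0.071 z 0.018
-> [-30.1   0.   56.6] x 0.0 y -0.068 z 0.027
-> [-35.4   0.   51.5] x 0.0 y -0.064 z 0.035
-> [-40.    0.   45.9] x 0.0 y -0.06 z 0.043
-> [-44.    0.   39.7] x 0.0 y -0.054 z 0.049
-> [-47.1   0.   33.1] x 0.0 y -0.048 z 0.056
-> [-49.5   0.   26.1] x 0.0 y -0.04 z 0.061
-> [-50.9   0.   19. ] x 0.0 y -0.033 z 0.066
-> [-51.5   0.   12.7] x 0.0 y -0.021 z 0.059
-> [-51.4   0.    6.4] x 0.0 y -0.015 z 0.061
-> [-50.6   0.    0.2] x 0.0 y -0.009 z 0.062
-> [-49.7   0.   -3.9] x 0.0 y -0.002 z 0.042
```

Emit:
move_arm(motion=[[[0,0,0,0,-0.2,-0.014,0],[0,0,0,0,-0.2,-0.014,0],[0,0,0,0,-0.196,-0.015,0],[0,0,0,0,-0.08,0.011,0],[0,0,0,0,-0.07,0.011,0],[0,0,0,0,0,0,0]]])

```text
t: 16.88
eef_pos: [0.6276, 0.0574, 0.2676]
orientation: [2.281, 1.836, 0.241]
force: [0.6, 0.3, 0.2]
gripper_width: -0.0002
```

Emit:
move_arm(motion=[[[0,0,0,0,-0.06,-0.01,0],[0,0,0,0,-0.06,-0.01,0],[0,0,0,0,-0.06,0.002,0],[0,0,0,0,0,0,0]]])

```text
t: 17.38
eef_pos: [0.6117, 0.0608, 0.266]
orientation: [2.277, 1.833, 0.248]
force: [6.3, -1.6, -3.2]
gripper_width: 0.0003
```

```bash
python3 - <<'E'
from h import *
st()
s=Cam("side")
s.crop(310,140,390,225,7,"pics/s17.png")
E
```

```text
t 17.38 latch tcp mm [-5.3 -0.1 70. ] F latch [ 6.5 -0.2 -3.2] w 0.3
```

View pics/s17.png

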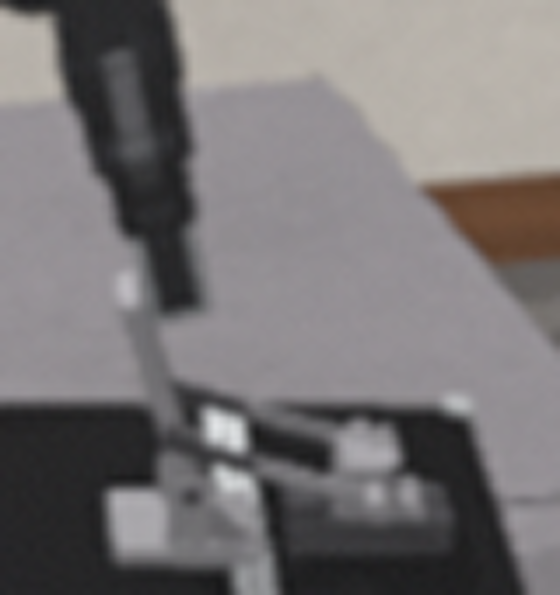

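Emit:
move_arm(motion=[[[0,0,0,0,-0.062,0.009,0],[0,0,0,0,-0.071,0.018,0],[0,0,0,0,-0.068,0.027,0],[0,0,0,0,-0.064,0.035,0],[0,0,0,0,0,0,0]]])

```text
t: 18.05
eef_pos: [0.5909, 0.0658, 0.2539]
orientation: [2.276, 1.831, 0.256]
force: [1.7, -1.2, 10.0]
gripper_width: 0.0004
```

```bash
python3 - <<'E'
from h import *
st()
s=Cam("side")
s.crop(310,140,390,225,7,"pics/s18.png")
E
```

```text
t 18.05 latch tcp mm [-26.7   0.4  57.9] F latch [ 2.  -0.8 10. ] w 0.4
```

View pics/s18.png

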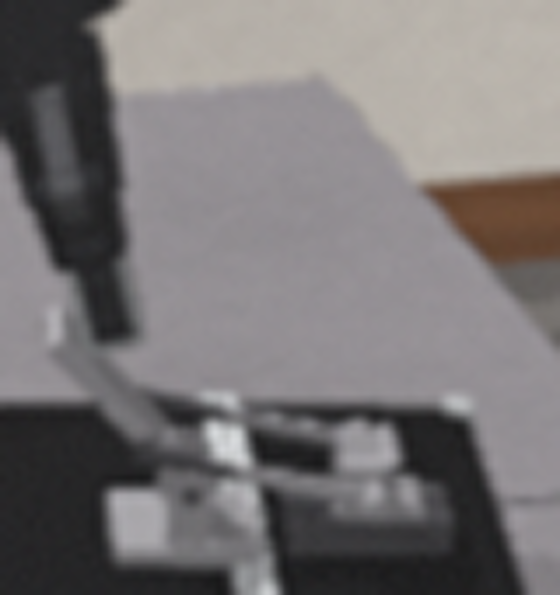

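Emit:
move_arm(motion=[[[0,0,0,0,-0.055,0.043,0],[0,0,0,0,-0.05,0.049,0],[0,0,0,0,-0.045,0.056,0],[0,0,0,0,-0.04,0.061,0],[0,0,0,0,0,0,0]]])

```text
t: 18.73
eef_pos: [0.5758, 0.0698, 0.2263]
orientation: [2.279, 1.835, 0.249]
force: [-1.1, 0.3, 5.8]
gripper_width: -0.0001
```

```bash
python3 - <<'E'
from h import *
st()
s=Cam("side")
s.crop(300,140,390,225,7,"pics/s19.png")
E
```

```text
t 18.73 latch tcp mm [-42.3   1.1  30.3] F latch [-1.1  0.   5.8] w -0.1
```

View pics/s19.png

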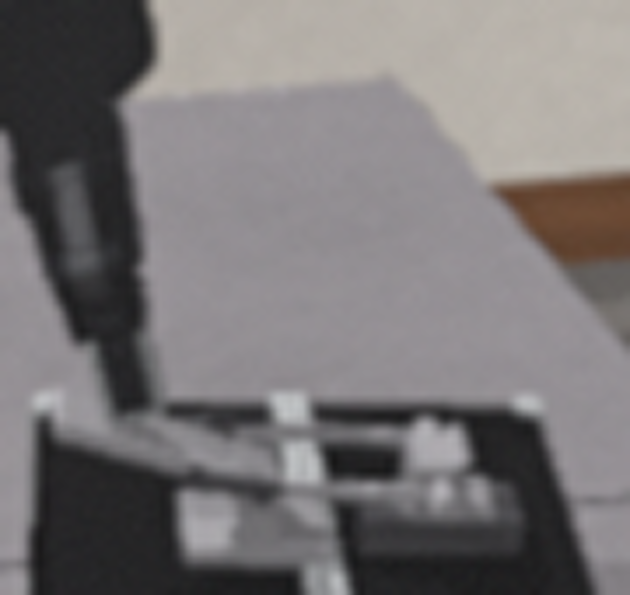

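Emit:
move_arm(motion=[[[0,0,0,0,-0.033,0.066,0],[0,0,0,0,-0.02,0.059,0],[0,0,0,0,-0.015,0.061,0],[0,0,0,0,0,0,0]]])

```text
t: 19.27
eef_pos: [0.5719, 0.069, 0.2034]
orientation: [2.282, 1.836, 0.239]
force: [-0.0, 0.3, 0.6]
gripper_width: 0.0002
```

```bash
python3 - <<'E'
from h import *
st()
s=Cam("side")
s.crop(300,140,390,225,7,"pics/s20.png")
E
```

```text
t 19.27 latch tcp mm [-45.9  -0.6   7.4] F latch [-0.1  0.3  0.6] w 0.2
```

View pics/s20.png

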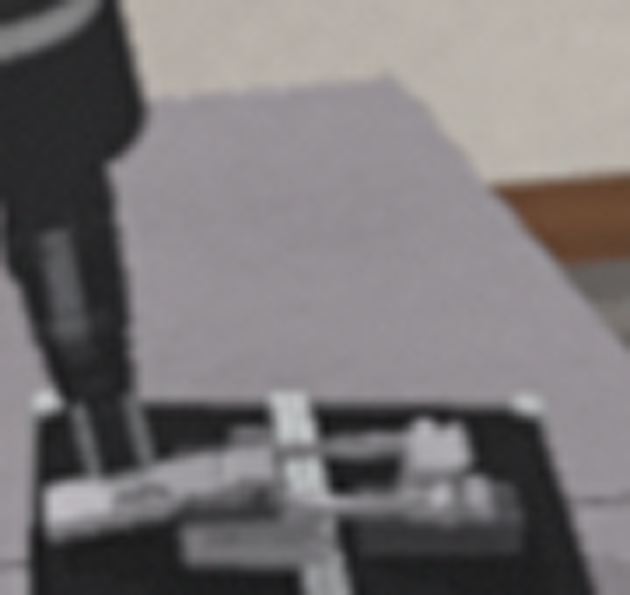

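Emit:
move_arm(motion=[[[0,0,0,0,0,0.03,0],[0,0,0,0,0,0.03,0],[0,0,0,0,0,0,0]]])

```text
t: 19.7
eef_pos: [0.5742, 0.069, 0.1984]
orientation: [2.281, 1.836, 0.241]
force: [0.0, -0.6, -0.7]
gripper_width: 0.0
```

Emit:
move_arm(motion=[[[0,0,0,0,0,0.03,0],[0,0,0,0,0,0,0]]])

```text
t: 19.95
eef_pos: [0.5751, 0.069, 0.197]
orientation: [2.282, 1.836, 0.243]
force: [-5.1, -0.1, 8.9]
gripper_width: 0.0001
```

Firm stop at about 10 N. Now I'll withdraw upward, clear of everything.

Emit:
move_arm(motion=[[[0,0,0,0,0,-0.1,0],[0,0,0,0,0,-0.3,0],[0,0,0,0,0,-0.4,0],[0,0,0,0,0,-0.4,0],[0,0,0,0,0,-0.3,0],[0,0,0,0,0,0,0],[0,0,0,0,0,0,0]]])

```text
t: 20.82
eef_pos: [0.5367, 0.077, 0.3398]
orientation: [2.281, 1.836, 0.241]
force: [-0.0, 0.1, -0.6]
gripper_width: -0.0004
```

```bash
python3 - <<'E'
from h import *
st()
s=Cam("side");t=Cam("top")
s.crop(290,140,430,245,5,"pics/s21.png")
def show(n,x,zz,y=0):
    p=piv+ex*x/1000+ey*y/1000+ez*zz/1000; print(n,((s.proj(p)[0]-[290,140])*5).round())
for th in(1.57,1.7,1.815): show(f"tip {th}",-75*np.sin(th),75*np.cos(th))
show("shut tip",-75*np.sin(1.815),75*np.cos(1.815),-260)
cv2.imwrite("pics/t21.png",t.im)
E
```

```text
t 20.82 latch tcp mm [-82.1  -0.3 143.8] F latch [-0.1  0.1 -0.6] w -0.4
tip 1.57 [ 71. 333.]
tip 1.7 [ 72. 350.]
tip 1.815 [ 75. 365.]
shut tip [ 96. 705.]
```

View pics/s21.png

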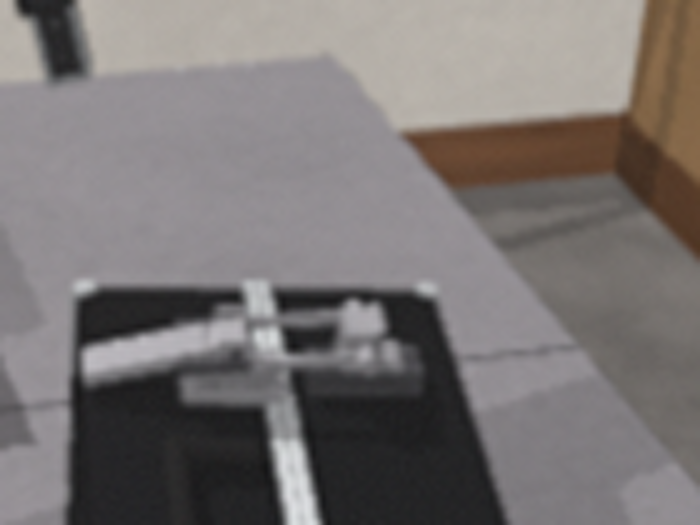

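View pics/t21.png

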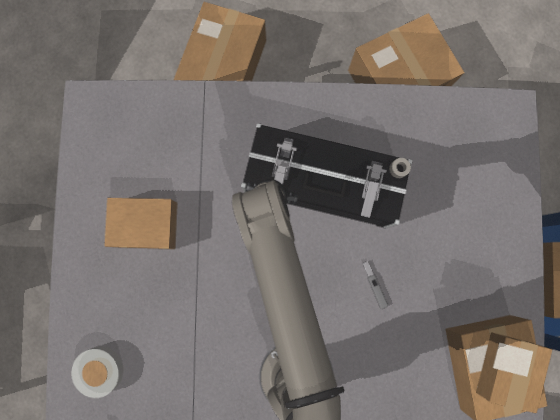

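The side view shows the lever down by itself. Its free end is at about (85,365) in the crop, against (75,365) predicted for 1.815 rad. The loop runs straight to the hook at about (370,340). The roll, carton and cutter are where they were.

```bash
python3 - <<'E'
from rig import arm
print(arm.sign_off())
E
```

```text
the job is handed in; nothing more can be done
None
```

The latch is shut and the job is handed in, at about 21 s of the 61 s allowed. No verdict came back, so the results below are from my own readings.

- **Seating the loop:** I pinched the crossbar endwise and took it down beyond the lip. I then drew it back until it stopped on the post, about 3 mm farther out than the nominal seat. It held at about 10.3 N for roughly 0.4 s before I let go, with the lever still near upright.
- **Closing the lever:** I pushed it over with shut fingers. Force readings between moves reached about 10 N and fell to zero as it snapped over centre. A check press of about 10 N met a firm stop.
- **Last checks:** After I withdrew, the lever stayed down. Its tip showed at the image row expected for 1.815 rad and about 2 camera pixels off in column. The loop ran straight to the hook, the measured tool force was near zero, and the roll, carton and knife had not visibly moved.

- **First grip:** I shifted it about 4 mm the wrong way after misreading a picture, and reopened and corrected it before moving the loop.
- **Not measured:** Loop stretch and bar-on-hook force in the closed state can't be measured directly. I inferred both from the snap and the pictures.

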